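Lower the ratchet wrist rest at the tattoo station

ROBOT

A 6-joint arm with a two-finger parallel gripper is mounted at the origin on the work surface. World frame = base frame: x ahead of the robot, y to its left, z up, the work surface at z = 0. Lengths are in m, angles in rad, forces in N, time in s.
With the tool pointing down it reaches from about 0.225 to 0.875 m from the base axis. Payload 3.4 kg.
Tool frame: the origin (TCP) lies between the finger pads; the fingertips stand 11 mm ahead of it and the grasp point (between the pads) lies 8 mm behind it (tips_ahead is the distance from the TCP to the fingertips, in m); z points along the fingers, x is the direction in which the jaws open and shut, and the axes are right-handed (so a half turn about z gives the same grasp; the last joint's range is limited). The gripper opens to 85 mm and grips with 20 to 120 N. Pads are 22 mm wide; open, the fingers measure 114 mm over their backs; the gripper's body (76 mm by 85 mm) begins 54 mm behind the grasp point. The pads swing forward as they close: fully open they stand 13 mm farther back than shut.
Start: joints at [-1.431, 0.276, 1.505, -0, 1.361, -0.121], TCP at [0.148, -0.556, 0.242] pointing down, gripper open.
Joint ranges: [-2.89, 2.89], [-0.75, 2.08], [0.22, 2.7], [-1.18, 4.32], [0.11, 2.71], [-2.7, 2.7]. Speed limits (rad/s): [2.57, 2.57, 3.14, 3.14, 3.14, 3.14].

INTERFACE

Orientations are given as a unit quaternion [w, x, y, z].
In Python, from rig import get_state, get_image, sign_off, masks_of, tips_ahead gives the robot as it stands.
- The arm moves only by the tool play_rows, never from a script. Its argument "series" is a list of rows, each an object of numbers: "fingers": the closure, from -1 (fully open) to 1 (shut); "dx", "dy", "dz": the shift along the world's x, y, z in mm; "turn": the turn about the world's z in rad. A call has 1 to 20 rows; each row shifts and turns the pose as measured when the row begins; what a row does not reach is not made up. A row lasts 1/12 s, in which the tool goes at most 41.7 mm and 7.16 degrees, less where a joint would pass 70% of its speed; a pose out of reach is approached as far as the arm can. A call with a gripper value outside its range is refused whole. The fingers move at their own pace and stop on an object; "squeeze" is the grip in N (left out, the last holds). Time passes only in rows, so rows that do not move let the fingers close. It gives the time, the measured TCP pose, the force and the opening at its end, in the units of the state.
- get_state(): the state, without advancing time (a new reading comes with each control period).
- get_image(name): name is "scene" or "top" or "wrist"; returns a dict with "pixels" (420x560x3 uint8, red, green, blue), "vfov" (degrees; the focal length in pixels is half the picture's height over the tangent of half this angle, whatever the lens; pixels are square), "cx", "cy" (the principal point, pixels), "rvec" (rotation vector, rad) and "tvec" (3), from world to camera coordinates, as OpenCV has them; the wrist camera has in their place "hand_eye" (4x4, takes a point from camera to tool coordinates, whose origin is the TCP and whose axes are the tool frame's). Camera axes: x right, y down, z forward; pixel columns grow to the right and rows downward; lengths in m; the calibration is good to about 2 mm. A picture is of the moment at which its call begins: read the wrist's pose just before it. There is no depth.
- sign_off(): hands the job in, once; it reports no verdict.
Trained networks look in a picture, given as the dict that the camera call returned (one of the last four; its "shot" number tells which), for a name from the list of things; names that differ only in an ending like _2 or _b are one class to them, and where a whole thing is asked for, a point or a joint stands for the part that bears it (a point fixed in the world has none). Each returns a list of dicts, best first, with "p" (0 to 1); they miss things now and then, are a little off and sometimes report something else, mostly with a low value. They report only what shows in the picture. A call takes as long as a camera call.
- masks_of(picture, label): "region" (420x560 bool, what is visible of it) and "xy" ([column, row] in pixels, amid what is visible of it).
The state is a dict: "clock": time; "qpos": joint angles; "qd": joint speeds; "effort": joint torques, N m; "position": TCP position; "ee_rot": TCP orientation; "contact_force": force on the tool from outside, world axes, zero at the start; "moment": the same for the moment, N m; "width": finger opening in m.
Only numpy, scipy, OpenCV 4.12 (cv2) and the standard library are available. Lean on these libraries where they do the work, as an engineer would, in place of code of your own. Each camera call takes 0.05 s, during which the arm holds its last target. There are 200 camera calls.

TASK

The client's padded wrist rest is propped up on its ratchet: press the pawl's thumb tab down first, until the pawl stands free of the toothed wheel (it stays free by itself), while the padded arm is still where it was. Then push the padded arm down past its teeth until it lies fully down on its stop, leaving the pawl free. Only press and push with the fingers, do not raise the arm, leave the bottles, jar and cup where they stand, and finish clear of everything.

Things in the scene. Friction and masses are not known exactly. Their poses are not given: they have to be found in the camera images.
- rest: Wrist rest, screwed to the table: dark steel base plate 100 x 420 x 12 mm. Origin on the table directly under the main hinge; z up; y runs along the plate, the padded arm lying towards -y and the pawl towards +y; x is parallel to both hinge axes. The main hinge axis passes 85 mm above the origin; the pawl's pivot axis lies 98 mm towards +y of it, also 85 mm above the table. A post under the arm's free end (y = -200 mm) is its stop.
- rest_arm (a joint): Angle of the padded arm about the main hinge, rad: 0 = fully down (level, on its stop), growing as the free end rises, at most 1.0. Starts at about 0.85. While the pawl is engaged it can move only about 0.1 rad between two teeth; with the pawl free it stays where it is left (stiff hinge) and needs about 3 to 7 N downwards near its free end.
- pad_end (a point): Point on the top of the black pad at its middle across, near the free end: the place to push. In the arm it lies 195 mm from the hinge axis along the arm and 41 mm above the hinge axis at right angles to the arm (at angle 0 that is y = -195 mm, z = 126 mm in rest). The pad is 90 mm wide and 170 mm long, from 55 to 225 mm from the hinge axis, 35 mm thick, flat on top. The point moves with the arm.
- pawl (a joint): Angle of the steel pawl about its pivot, rad: 0 = nose engaged between the wheel's teeth, growing as the thumb tab is pressed down, 0.36 = against its lower stop. Clear of the teeth from about 0.18; over 0.25 counts as free. The pivot is stiff: it stays where it is left. About 4 N on the tab moves it.
- pawl_tab (a point): Centre of the top face of the pawl's ribbed thumb tab, a level steel plate 30 mm (x) by 36 mm (y), 6 mm thick, at the +y end of the rest. With the pawl engaged it lies at y = 153 mm, z = 96 mm in rest; it is 55 mm outwards (+y) of the pawl's pivot and sinks about 19 mm to the lower stop. The point moves with the tab.
- ink_a_mid (a point): Bystander: black ink bottle, 36 mm across, 105 mm tall, centre half-way up. Stands on the robot's side of the padded arm.
- ink_b_mid (a point): Bystander: like the other ink bottle, on the far side of the padded arm.
- jar_mid (a point): Bystander: white ointment jar, 56 mm across, 50 mm tall, centre half-way up, on the robot's side of the pawl.
- cup_mid (a point): Bystander: open steel cup, 64 mm across, 70 mm tall, centre half-way up, on the far side of the pawl.

How it is judged:
By the outcome, as a careful person would: the job done as asked, in the order asked, and still so for the second after the job is handed in, with the robot touching nothing.
It also fails if it takes over 48 s, if anything falls off the work surface, if the arm or the gripper's body presses on something with over 40 N, if the wrist force passes 120 N, or if a joint passes its speed limit or range.

## Working session

There is one attempt and no reset: what is moved stays moved. The work goes in short steps, Python scripts to look and compute and a tool call to move; the robot and the scene stay as the last step left them, time stands still between calls to the robot, and variables do not carry over. Pictures are saved under pics/ and viewed, about 8 in all and at most 12, crops included, and the job is handed in when it is done.

Besides the shell and the picture viewer there is one more tool, called after "Request:" as name(argument=value, ...) on one line, values as JSON. play_rows: Moves the arm, as the interface text tells. Its arguments: {"type":"object","properties":{"series":{"type":"array"},"squeeze":{"type":"number"}},"required":["series"]}

```bash
mkdir -p pics
cat > h.py <<'E'
import numpy as np, cv2
from rig import *
def K(p):
    f=p["pixels"].shape[0]/2/np.tan(np.radians(p["vfov"])/2)
    return np.array([[f,0,p["cx"]],[0,f,p["cy"]],[0,0,1.]])
def proj(p,X):
    return cv2.projectPoints(np.atleast_2d(np.float64(X)),np.float64(p["rvec"]),np.float64(p["tvec"]),K(p),None)[0][:,0]
def ray(p,uv):
    R=cv2.Rodrigues(np.float64(p["rvec"]))[0]; d=R.T@np.linalg.inv(K(p))@[uv[0],uv[1],1.]
    return -R.T@np.float64(p["tvec"]).ravel(), d
def atz(p,uv,z):
    c,d=ray(p,uv); return c+d*(z-c[2])/d[2]
def tri(ps,uvs):
    A=np.zeros((3,3));b=np.zeros(3)
    for p,uv in zip(ps,uvs):
        c,d=ray(p,uv);d=d/np.linalg.norm(d);M=np.eye(3)-np.outer(d,d);A+=M;b+=M@c
    return np.linalg.solve(A,b)
def save(p,n,s=1,crop=None):
    im=p["pixels"][:,:,::-1]
    if crop: im=im[crop[1]:crop[3],crop[0]:crop[2]]
    cv2.imwrite("pics/"+n,cv2.resize(im,None,fx=s,fy=s,interpolation=cv2.INTER_CUBIC))
E
python3 - <<'E'
from h import *
s=get_state(); print({k:np.round(s[k],3) for k in s}); print(tips_ahead)
for n in("scene","top"):
    p=get_image(n); save(p,n+".png",1.4)
    c,_=ray(p,(0,0)); print(n,p["vfov"],c.round(3))
    for l in("pad_end","pawl_tab","rest","ink_a_mid","jar_mid","cup_mid"):
        print(l,[(round(d["p"],2),np.round(d["xy"]).tolist(),int(d["region"].sum())) for d in masks_of(p,l)[:3]])
E
```

```text
{'clock': np.float64(0.0), 'qpos': array([-1.431,  0.277,  1.506, -0.   ,  1.361, -0.121]), 'qd': array([-0.001,  0.001,  0.001,  0.   ,  0.   ,  0.   ]), 'effort': array([-1.0000e-03, -4.1677e+01, -2.4581e+01, -0.0000e+00,  1.1000e-02,
       -0.0000e+00]), 'position': array([ 0.148, -0.555,  0.241]), 'ee_rot': array([-0.001,  0.793, -0.609, -0.001]), 'contact_force': array([ 0.838,  0.026, -0.182]), 'moment': array([-0.043, -0.   ,  0.036]), 'width': np.float64(0.086)}
0.011
scene 54.49678968518458 [0.907 0.23  0.736]
pad_end [(0.65, [242.0, 150.0], 5810)]
pawl_tab [(0.66, [335.0, 209.0], 869), (0.15, [246.0, 148.0], 5902)]
rest [(0.72, [261.0, 198.0], 15066)]
ink_a_mid [(0.69, [330.0, 209.0], 970)]
jar_mid [(0.59, [322.0, 176.0], 580)]
cup_mid [(0.66, [299.0, 265.0], 1207)]
top 53.57843023927493 [0.494 0.045 0.809]
pad_end [(0.57, [338.0, 219.0], 6542)]
pawl_tab [(0.89, [220.0, 231.0], 881)]
rest [(0.71, [302.0, 223.0], 12732), (0.7, [328.0, 272.0], 379)]
ink_a_mid [(0.63, [327.0, 270.0], 358)]
jar_mid [(0.77, [261.0, 285.0], 736)]
cup_mid [(0.97, [237.0, 166.0], 1019)]
```

View pics/scene.png

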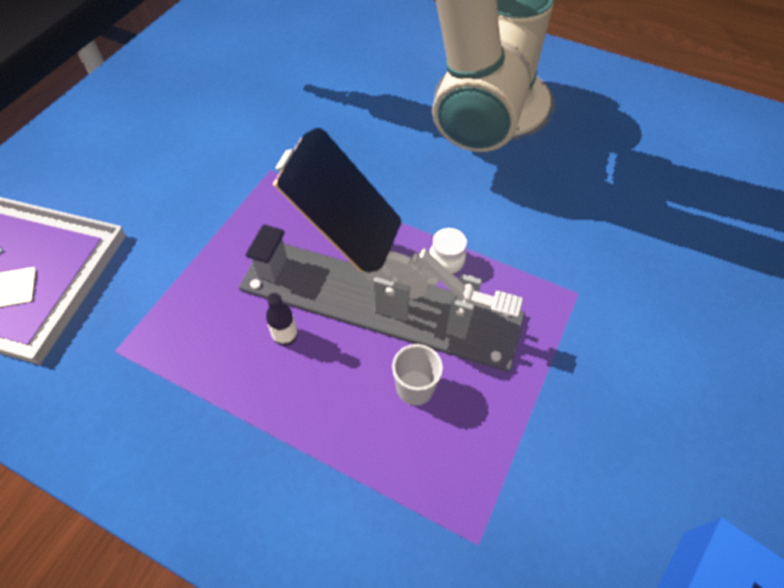

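View pics/top.png

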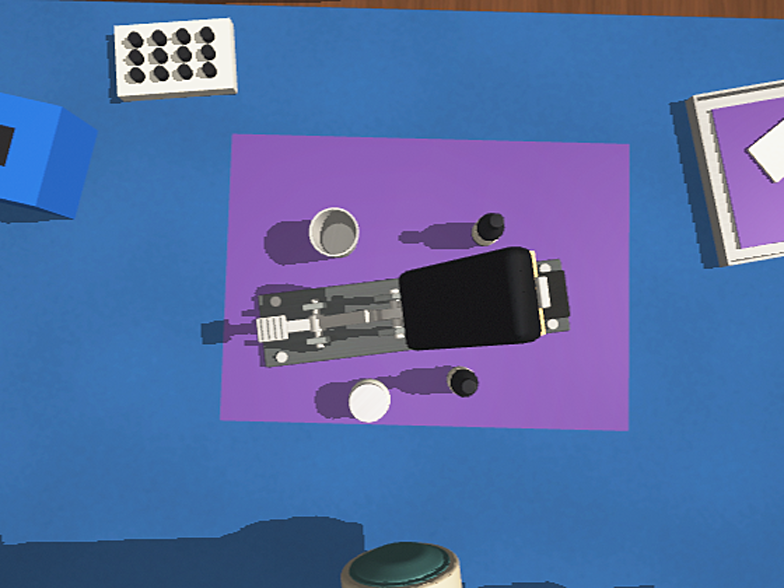

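```bash
cat > fit.py <<'E'
from h import *
from scipy.optimize import least_squares
S=get_image("scene");T=get_image("top")
def arm(l,h,x,t): return (x,-l*np.cos(t)+h*np.sin(t)*1, .085+l*np.sin(t)+h*np.cos(t))
def w(v,P):
    c,s=np.cos(v[2]),np.sin(v[2]); P=np.atleast_2d(P); return np.c_[v[0]+c*P[:,0]-s*P[:,1],v[1]+s*P[:,0]+c*P[:,1],P[:,2]]
obs=[(T,(258,296),(.05,.21,.012)),(T,(266,366),(-.05,.21,.012)),(T,(564,260),(.05,-.21,.012)),(T,(568,330),(-.05,-.21,.012)),(T,(271,328),(0,.153,.096)),
(S,(240,290),(.05,-.21,.012)),(S,(514,368),(.05,.21,.012)),(S,(525,318),(-.05,.21,.012)),(S,(508,303),(0,.153,.096))]
pad=[(S,(318,130),-.045,.225),(S,(277,183),.045,.225),(S,(400,220),-.045,.055),(T,(530,248),.045,.225),(T,(537,343),-.045,.225)]
def res(v):
    r=[proj(p,w(v,P))[0]-np.array(u)/1.4 for p,u,P in obs]
    r+=[proj(p,w(v,arm(l,.041,x,v[3])))[0]-np.array(u)/1.4 for p,u,x,l in pad]
    return np.ravel(r)
f=least_squares(res,[.45,.05,.05,.85],loss="soft_l1",f_scale=2); print(f.x.round(4)); print(res(f.x).reshape(-1,2).round(1).tolist())
v=f.x; np.save("v.npy",v)
print("tab",w(v,(0,.153,.096)).round(4),"tri",tri([S,T],[np.array((508,303))/1.4,np.array((271,328))/1.4]).round(4))
for t in (v[3],.6,.3,0): print("pad_end",round(t,2),w(v,arm(.195,.041,0,t)).round(4))
for l,z in (("ink_a_mid",.07),("jar_mid",.04),("cup_mid",.06)):
    print(l,[(round(d["p"],2),atz(T,d["xy"],z).round(3).tolist()) for d in masks_of(T,l)[:3]])
E
python3 fit.py
```

```text
[0.5125 0.0243 0.1406 0.922 ]
[[-4.5, -1.3], [-4.9, 0.8], [-6.1, -0.5], [-2.1, 1.2], [10.5, -1.7], [0.1, -1.9], [-0.0, 2.7], [2.6, -3.7], [-11.4, -2.7], [-5.4, -9.6], [0.1, -8.8], [-4.7, -2.8], [-3.9, -3.6], [0.3, -0.3]]
tab [[0.491  0.1758 0.096 ]] tri [0.4871 0.1951 0.0955]
pad_end 0.92 [[ 0.5244 -0.06    0.2652]]
pad_end 0.6 [[ 0.5318 -0.1122  0.2289]]
pad_end 0.3 [[ 0.5369 -0.1482  0.1818]]
pad_end 0 [[ 0.5398 -0.1688  0.126 ]]
ink_a_mid [(0.78, [0.429, -0.034, 0.07])]
jar_mid [(0.85, [0.394, 0.076, 0.04]), (0.34, [0.522, -0.062, 0.04]), (0.26, [0.424, -0.039, 0.04])]
cup_mid []
```

```bash
python3 - <<'E'
s=open("fit.py").read()
s=s.replace("r=[proj(p,w(v,P))[0]","r=[proj(p,w(v,np.add(P,(0,v[4] if P[2]<.05 else 0,0))))[0]").replace(",.05,.85]",",.05,.85,0]")
open("fit.py","w").write(s)
E
python3 fit.py
```

```text
[ 0.5088  0.0452  0.1412  0.7921 -0.027 ]
[[-1.5, -1.2], [-1.9, 0.9], [-3.1, -0.6], [0.9, 1.1], [-1.8, 0.2], [-2.2, -2.9], [-2.8, 1.5], [-0.1, -4.8], [-0.0, 0.3], [-6.7, -3.1], [-0.7, -2.7], [1.8, -1.1], [-3.2, -1.9], [0.8, -0.5]]
tab [[0.4873 0.1967 0.096 ]] tri [0.4871 0.1951 0.0955]
pad_end 0.79 [[ 0.5239 -0.0615  0.2526]]
pad_end 0.6 [[ 0.5282 -0.0912  0.2289]]
pad_end 0.3 [[ 0.5333 -0.1272  0.1818]]
pad_end 0 [[ 0.5362 -0.1478  0.126 ]]
ink_a_mid [(0.92, [0.429, -0.04, 0.07])]
jar_mid [(0.97, [0.394, 0.078, 0.04]), (0.17, [0.627, -0.081, 0.04])]
cup_mid [(0.69, [0.621, 0.129, 0.06])]
```

Request:
play_rows(series=[{"fingers": 1, "dz": 20}, {"fingers": 1, "dz": 20}, {"fingers": 1, "dz": 20}, {"fingers": 1, "dx": 16, "dy": 36, "turn": -0.01}, {"fingers": 1, "dx": 16, "dy": 36, "turn": -0.01}, {"fingers": 1, "dx": 16, "dy": 36, "turn": -0.01}, {"fingers": 1, "dx": 16, "dy": 36, "turn": -0.01}, {"fingers": 1, "dx": 16, "dy": 36, "turn": -0.01}, {"fingers": 1, "dx": 16, "dy": 36, "turn": -0.01}, {"fingers": 1, "dx": 16, "dy": 36, "turn": -0.01}, {"fingers": 1, "dx": 16, "dy": 36, "turn": -0.01}, {"fingers": 1, "dx": 16, "dy": 36, "turn": -0.01}, {"fingers": 1, "dx": 16, "dy": 36, "turn": -0.01}, {"fingers": 1, "dx": 16, "dy": 36, "turn": -0.01}, {"fingers": 1, "dx": 16, "dy": 36, "turn": -0.01}, {"fingers": 1, "dx": 16, "dy": 36}, {"fingers": 1, "dx": 16, "dy": 36}, {"fingers": 1, "dx": 16, "dy": 36}, {"fingers": 1, "dx": 16, "dy": 36}, {"fingers": 1, "dx": 16, "dy": 36}])

```text
invalid input at $.series[0]: expected keys fingers, dx, dy, dz, turn
```

All keys are required in each row.

Request:
play_rows(series=[{"fingers": 1, "dx": 0, "dy": 0, "dz": 20, "turn": 0}, {"fingers": 1, "dx": 0, "dy": 0, "dz": 20, "turn": 0}, {"fingers": 1, "dx": 0, "dy": 0, "dz": 20, "turn": 0}, {"fingers": 1, "dx": 16, "dy": 36, "dz": 0, "turn": -0.01}, {"fingers": 1, "dx": 16, "dy": 36, "dz": 0, "turn": -0.01}, {"fingers": 1, "dx": 16, "dy": 36, "dz": 0, "turn": -0.01}, {"fingers": 1, "dx": 16, "dy": 36, "dz": 0, "turn": -0.01}, {"fingers": 1, "dx": 16, "dy": 36, "dz": 0, "turn": -0.01}, {"fingers": 1, "dx": 16, "dy": 36, "dz": 0, "turn": -0.01}, {"fingers": 1, "dx": 16, "dy": 36, "dz": 0, "turn": -0.01}, {"fingers": 1, "dx": 16, "dy": 36, "dz": 0, "turn": -0.01}, {"fingers": 1, "dx": 16, "dy": 36, "dz": 0, "turn": -0.01}, {"fingers": 1, "dx": 16, "dy": 36, "dz": 0, "turn": -0.01}, {"fingers": 1, "dx": 16, "dy": 36, "dz": 0, "turn": -0.01}, {"fingers": 1, "dx": 16, "dy": 36, "dz": 0, "turn": -0.01}, {"fingers": 1, "dx": 16, "dy": 36, "dz": 0, "turn": 0}, {"fingers": 1, "dx": 16, "dy": 36, "dz": 0, "turn": 0}, {"fingers": 1, "dx": 16, "dy": 36, "dz": 0, "turn": 0}, {"fingers": 1, "dx": 16, "dy": 36, "dz": 0, "turn": 0}, {"fingers": 1, "dx": 16, "dy": 36, "dz": 0, "turn": 0}])

```text
clock: 2.87
position: [0.4216, 0.0778, 0.3062]
ee_rot: [-0.001, 0.747, -0.664, 0.008]
contact_force: [1.4, -0.7, -0.8]
width: -0.0
```

Request:
play_rows(series=[{"fingers": 1, "dx": 16, "dy": 30, "dz": 0, "turn": 0}, {"fingers": 1, "dx": 16, "dy": 30, "dz": 0, "turn": 0}, {"fingers": 1, "dx": 16, "dy": 30, "dz": 0, "turn": 0}, {"fingers": 1, "dx": 16, "dy": 27, "dz": 0, "turn": 0}, {"fingers": 1, "dx": 0, "dy": 0, "dz": -30, "turn": 0}, {"fingers": 1, "dx": 0, "dy": 0, "dz": -30, "turn": 0}, {"fingers": 1, "dx": 0, "dy": 0, "dz": -30, "turn": 0}, {"fingers": 1, "dx": 0, "dy": 0, "dz": -30, "turn": 0}, {"fingers": 1, "dx": 0, "dy": 0, "dz": -20, "turn": 0}, {"fingers": 1, "dx": 0, "dy": 0, "dz": 0, "turn": 0}])

```text
clock: 3.7
position: [0.4918, 0.2143, 0.1637]
ee_rot: [-0.008, 0.753, -0.658, 0.011]
contact_force: [-0.1, -1.0, -0.2]
width: 0.0001
```

Run:
```python
from h import *
from scipy.spatial.transform import Rotation as Ro
v=np.load("v.npy"); s=get_state(); p=get_image("wrist")
q=np.array(s["ee_rot"]); R=Ro.from_quat(q[[1,2,3,0]]).as_matrix()
H=np.array(p["hand_eye"]); M=np.eye(4);M[:3,:3]=R;M[:3,3]=s["position"]; W=np.linalg.inv(M@H)
p["rvec"]=cv2.Rodrigues(W[:3,:3])[0];p["tvec"]=W[:3,3]
print(s["position"],s["contact_force"])
im=p["pixels"]=p["pixels"].copy()
tip=M@[0,0,.011,1]; 
for X,c in ((tip[:3],(255,0,0)),((.487,.195,.096),(0,255,0))):
    u=proj(p,X)[0]; print(u); cv2.circle(im,tuple(int(a) for a in u),3,c,-1)
save(p,"w1.png",1.2)
S=get_image("scene"); save(S,"s2.png",3,(200,90,440,280))
```

```text
[0.49180542 0.21430453 0.1636699 ] [-0.13876995 -1.01686387 -0.20561836]
[276.59567363 270.88693257]
[305.87358447 245.28339336]
```

View pics/w1.png

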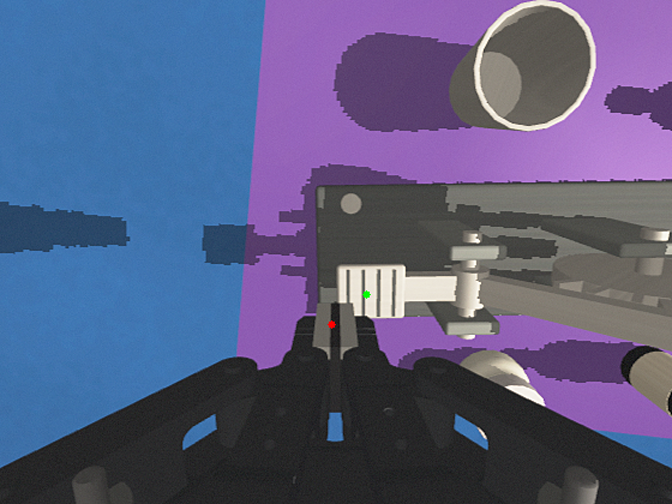

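View pics/s2.png

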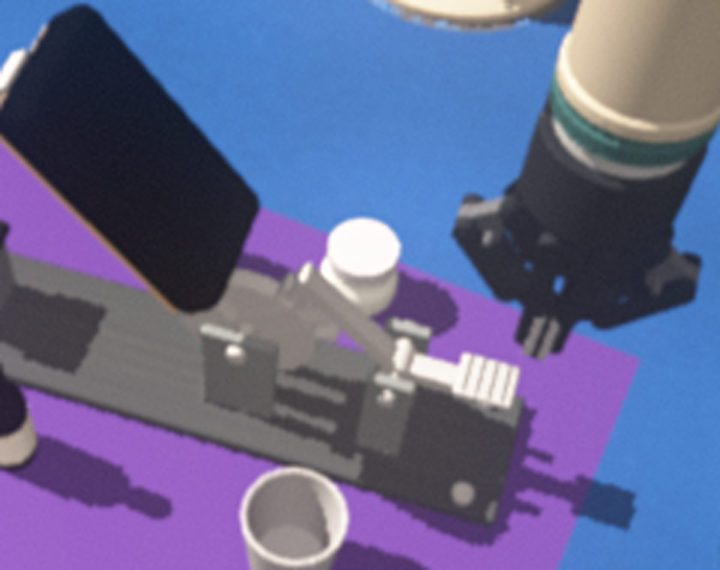

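Request:
play_rows(series=[{"fingers": 1, "dx": -2, "dy": -10, "dz": 0, "turn": 0}, {"fingers": 1, "dx": -2, "dy": -9, "dz": 0, "turn": 0}, {"fingers": 1, "dx": 0, "dy": 0, "dz": -15, "turn": 0}, {"fingers": 1, "dx": 0, "dy": 0, "dz": -15, "turn": 0}, {"fingers": 1, "dx": 0, "dy": 0, "dz": -10, "turn": 0}, {"fingers": 1, "dx": 0, "dy": 0, "dz": 0, "turn": 0}, {"fingers": 1, "dx": 0, "dy": 0, "dz": 0, "turn": 0}])

```text
clock: 4.38
position: [0.4973, 0.1922, 0.1385]
ee_rot: [-0.02, 0.752, -0.659, 0.02]
contact_force: [0.5, 0.6, 0.3]
width: 0.0003
```

Request:
play_rows(series=[{"fingers": 1, "dx": -10, "dy": 2, "dz": 0, "turn": 0}, {"fingers": 1, "dx": 0, "dy": 0, "dz": -6, "turn": 0}, {"fingers": 1, "dx": 0, "dy": 0, "dz": -6, "turn": 0}, {"fingers": 1, "dx": 0, "dy": 0, "dz": -6, "turn": 0}, {"fingers": 1, "dx": 0, "dy": 0, "dz": 0, "turn": 0}, {"fingers": 1, "dx": 0, "dy": 0, "dz": 0, "turn": 0}])

```text
clock: 4.88
position: [0.4877, 0.1945, 0.1221]
ee_rot: [-0.023, 0.752, -0.659, 0.022]
contact_force: [-0.7, -0.4, -0.0]
width: -0.0002
```

Request:
play_rows(series=[{"fingers": 1, "dx": 0, "dy": 0, "dz": -5, "turn": 0}, {"fingers": 1, "dx": 0, "dy": 0, "dz": -5, "turn": 0}, {"fingers": 1, "dx": 0, "dy": 0, "dz": -5, "turn": 0}, {"fingers": 1, "dx": 0, "dy": 0, "dz": -5, "turn": 0}, {"fingers": 1, "dx": 0, "dy": 0, "dz": -4, "turn": 0}])

```text
clock: 5.3
position: [0.4886, 0.196, 0.0972]
ee_rot: [-0.024, 0.752, -0.659, 0.022]
contact_force: [-1.3, 1.3, 3.9]
width: -0.0001
```

Request:
play_rows(series=[{"fingers": 1, "dx": 0, "dy": 0, "dz": -3, "turn": 0}, {"fingers": 1, "dx": 0, "dy": 0, "dz": -3, "turn": 0}, {"fingers": 1, "dx": 0, "dy": 0, "dz": 0, "turn": 0}])

```text
clock: 5.55
position: [0.4887, 0.1957, 0.0902]
ee_rot: [-0.024, 0.752, -0.659, 0.022]
contact_force: [-0.9, 0.4, 2.3]
width: 0.0003
```

Request:
play_rows(series=[{"fingers": 1, "dx": 0, "dy": 0, "dz": -2, "turn": 0}, {"fingers": 1, "dx": 0, "dy": 0, "dz": 0, "turn": 0}])

```text
clock: 5.72
position: [0.4888, 0.1955, 0.0891]
ee_rot: [-0.024, 0.752, -0.659, 0.022]
contact_force: [-1.9, 1.6, 5.4]
width: 0.0001
```

Request:
play_rows(series=[{"fingers": 1, "dx": 0, "dy": 0, "dz": -3, "turn": 0}, {"fingers": 1, "dx": 0, "dy": 0, "dz": 0, "turn": 0}])

```text
clock: 5.88
position: [0.4888, 0.1955, 0.0894]
ee_rot: [-0.024, 0.752, -0.659, 0.022]
contact_force: [-1.5, 0.9, 2.5]
width: -0.0002
```

Request:
play_rows(series=[{"fingers": 1, "dx": 0, "dy": 0, "dz": 10, "turn": 0}, {"fingers": 1, "dx": 0, "dy": 0, "dz": 30, "turn": 0}, {"fingers": 1, "dx": 0, "dy": 0, "dz": 40, "turn": 0}, {"fingers": 1, "dx": 0, "dy": 0, "dz": 40, "turn": 0}, {"fingers": 1, "dx": 0, "dy": 0, "dz": 40, "turn": 0}, {"fingers": 1, "dx": 0, "dy": 0, "dz": 40, "turn": 0}])

```text
clock: 6.38
position: [0.48, 0.1919, 0.2855]
ee_rot: [-0.013, 0.752, -0.659, 0.016]
contact_force: [1.2, 0.9, -0.0]
width: -0.0003
```

Run:
```python
from h import *
S=get_image("scene"); save(S,"s3.png",3,(200,90,440,280))
v=np.load("v.npy")
s=get_state(); print(s["position"],s["qpos"])
```

```text
[0.48440163 0.19301731 0.29453721] [ 0.25404413  0.13893099  1.55823156 -0.01242215  1.38774835  1.69489214]
```

View pics/s3.png

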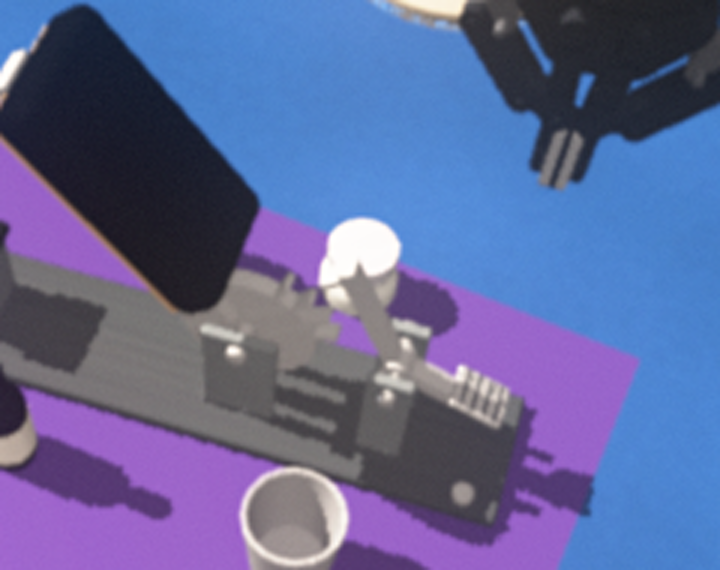

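Request:
play_rows(series=[{"fingers": 1, "dx": 0, "dy": 0, "dz": 20, "turn": 0}, {"fingers": 1, "dx": 0, "dy": 0, "dz": 20, "turn": 0}, {"fingers": 1, "dx": 5, "dy": -30, "dz": 0, "turn": 0}, {"fingers": 1, "dx": 5, "dy": -30, "dz": 0, "turn": 0}, {"fingers": 1, "dx": 5, "dy": -30, "dz": 0, "turn": 0}, {"fingers": 1, "dx": 5, "dy": -30, "dz": 0, "turn": 0}, {"fingers": 1, "dx": 5, "dy": -30, "dz": 0, "turn": 0}, {"fingers": 1, "dx": 5, "dy": -30, "dz": 0, "turn": 0}, {"fingers": 1, "dx": 5, "dy": -30, "dz": 0, "turn": 0}, {"fingers": 1, "dx": 0, "dy": -15, "dz": 0, "turn": 0}, {"fingers": 1, "dx": 0, "dy": 0, "dz": 0, "turn": 0}, {"fingers": 1, "dx": 0, "dy": 0, "dz": 0, "turn": 0}])

```text
clock: 7.43
position: [0.5231, -0.043, 0.3364]
ee_rot: [-0.024, 0.753, -0.657, 0.026]
contact_force: [-0.0, 0.3, -0.2]
width: 0.0002
```

Request:
play_rows(series=[{"fingers": 1, "dx": 0, "dy": -12, "dz": 0, "turn": 0}, {"fingers": 1, "dx": 0, "dy": 0, "dz": -15, "turn": 0}, {"fingers": 1, "dx": 0, "dy": 0, "dz": -15, "turn": 0}, {"fingers": 1, "dx": 0, "dy": 0, "dz": -8, "turn": 0}, {"fingers": 1, "dx": 0, "dy": 0, "dz": 0, "turn": 0}, {"fingers": 1, "dx": 0, "dy": 0, "dz": 0, "turn": 0}])

```text
clock: 7.93
position: [0.523, -0.0504, 0.2957]
ee_rot: [-0.025, 0.754, -0.656, 0.025]
contact_force: [-0.4, 0.3, 1.3]
width: -0.0003
```

Run:
```python
from h import *
S=get_image("scene"); save(S,"s4.png",2.5,(150,40,440,270))
```

```text
(no output)
```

View pics/s4.png

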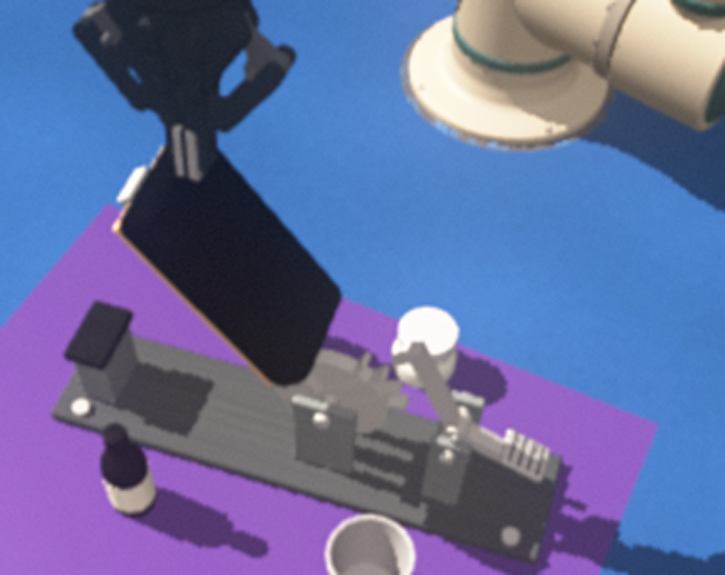

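Request:
play_rows(series=[{"fingers": 1, "dx": 0, "dy": 0, "dz": -8, "turn": 0}, {"fingers": 1, "dx": 0, "dy": 0, "dz": -8, "turn": 0}, {"fingers": 1, "dx": 0, "dy": 0, "dz": -8, "turn": 0}, {"fingers": 1, "dx": 0, "dy": 0, "dz": -4, "turn": 0}, {"fingers": 1, "dx": 1, "dy": -5, "dz": -4, "turn": 0}, {"fingers": 1, "dx": 1, "dy": -5, "dz": -4, "turn": 0}, {"fingers": 1, "dx": 1, "dy": -5, "dz": -4, "turn": 0}])

```text
clock: 8.57
position: [0.5291, -0.0601, 0.2639]
ee_rot: [-0.033, 0.755, -0.654, 0.03]
contact_force: [-3.1, 1.0, 7.2]
width: 0.0002
```

Request:
play_rows(series=[{"fingers": 1, "dx": 0, "dy": -5, "dz": -5, "turn": 0}, {"fingers": 1, "dx": 0, "dy": -5, "dz": -5, "turn": 0}, {"fingers": 1, "dx": 0, "dy": -5, "dz": -5, "turn": 0}, {"fingers": 1, "dx": 0, "dy": -5, "dz": -5, "turn": 0}, {"fingers": 1, "dx": 0, "dy": -5, "dz": -5, "turn": 0}])

```text
clock: 8.98
position: [0.5323, -0.0835, 0.2456]
ee_rot: [-0.038, 0.755, -0.653, 0.035]
contact_force: [-1.4, 2.0, 4.9]
width: 0.0001
```

Request:
play_rows(series=[{"fingers": 1, "dx": 0, "dy": -4, "dz": -7, "turn": 0}, {"fingers": 1, "dx": 0, "dy": -4, "dz": -7, "turn": 0}, {"fingers": 1, "dx": 0, "dy": -4, "dz": -7, "turn": 0}, {"fingers": 1, "dx": 0, "dy": -4, "dz": -7, "turn": 0}, {"fingers": 1, "dx": 0, "dy": -4, "dz": -7, "turn": 0}, {"fingers": 1, "dx": 0, "dy": -4, "dz": -7, "turn": 0}])

```text
clock: 9.48
position: [0.537, -0.1109, 0.2119]
ee_rot: [-0.041, 0.755, -0.653, 0.046]
contact_force: [-0.4, 1.5, 5.9]
width: 0.0001
```

Request:
play_rows(series=[{"fingers": 1, "dx": -1, "dy": -2, "dz": -7, "turn": 0}, {"fingers": 1, "dx": -1, "dy": -2, "dz": -7, "turn": 0}, {"fingers": 1, "dx": -1, "dy": -2, "dz": -7, "turn": 0}, {"fingers": 1, "dx": -1, "dy": -2, "dz": -7, "turn": 0}, {"fingers": 1, "dx": -1, "dy": -2, "dz": -7, "turn": 0}, {"fingers": 1, "dx": -1, "dy": -2, "dz": -7, "turn": 0}])

```text
clock: 9.98
position: [0.5394, -0.1295, 0.1781]
ee_rot: [-0.044, 0.755, -0.652, 0.061]
contact_force: [0.1, 0.2, 5.5]
width: 0.0001
```

Request:
play_rows(series=[{"fingers": 1, "dx": -1, "dy": -1, "dz": -6, "turn": 0}, {"fingers": 1, "dx": -1, "dy": -1, "dz": -6, "turn": 0}, {"fingers": 1, "dx": -1, "dy": -1, "dz": -6, "turn": 0}, {"fingers": 1, "dx": -1, "dy": -1, "dz": -6, "turn": 0}, {"fingers": 1, "dx": -1, "dy": -1, "dz": -6, "turn": 0}, {"fingers": 1, "dx": -1, "dy": 0, "dz": -3, "turn": 0}])

```text
clock: 10.48
position: [0.5406, -0.1391, 0.1511]
ee_rot: [-0.047, 0.754, -0.651, 0.073]
contact_force: [-0.7, -0.8, 5.4]
width: -0.0001
```

Request:
play_rows(series=[{"fingers": 1, "dx": -1, "dy": 0, "dz": -5, "turn": 0}, {"fingers": 1, "dx": -1, "dy": 0, "dz": -5, "turn": 0}, {"fingers": 1, "dx": -1, "dy": 0, "dz": -4, "turn": 0}, {"fingers": 1, "dx": -1, "dy": 0, "dz": -4, "turn": 0}])

```text
clock: 10.82
position: [0.5411, -0.1424, 0.1375]
ee_rot: [-0.048, 0.754, -0.65, 0.08]
contact_force: [-6.0, 3.3, 28.3]
width: -0.0001
```

Request:
play_rows(series=[{"fingers": 1, "dx": 0, "dy": 0, "dz": -3, "turn": 0}, {"fingers": 1, "dx": 0, "dy": 0, "dz": 0, "turn": 0}])

```text
clock: 10.98
position: [0.5412, -0.1424, 0.1388]
ee_rot: [-0.048, 0.754, -0.649, 0.082]
contact_force: [0.5, 1.0, 0.1]
width: -0.0
```

Request:
play_rows(series=[{"fingers": 1, "dx": 0, "dy": 0, "dz": 10, "turn": 0}, {"fingers": 1, "dx": 0, "dy": 0, "dz": 30, "turn": 0}, {"fingers": 1, "dx": 0, "dy": 0, "dz": 35, "turn": 0}, {"fingers": 1, "dx": 0, "dy": 0, "dz": 35, "turn": 0}, {"fingers": 1, "dx": 0, "dy": 0, "dz": 20, "turn": 0}, {"fingers": 1, "dx": -20, "dy": -30, "dz": 0, "turn": 0}, {"fingers": 1, "dx": -20, "dy": -30, "dz": 0, "turn": 0}, {"fingers": 1, "dx": -20, "dy": -30, "dz": 0, "turn": 0}, {"fingers": 1, "dx": -20, "dy": -30, "dz": 0, "turn": 0}, {"fingers": 1, "dx": -20, "dy": -30, "dz": 0, "turn": 0}, {"fingers": 1, "dx": -20, "dy": -30, "dz": 0, "turn": 0}, {"fingers": 1, "dx": -10, "dy": -10, "dz": 0, "turn": 0}, {"fingers": 1, "dx": 0, "dy": 0, "dz": 0, "turn": 0}, {"fingers": 1, "dx": 0, "dy": 0, "dz": 0, "turn": 0}])

```text
clock: 12.15
position: [0.4021, -0.3345, 0.2726]
ee_rot: [-0.048, 0.757, -0.647, 0.081]
contact_force: [0.0, 0.2, 0.6]
width: 0.0003
```

Run:
```python
from h import *
exec(open("fit.py").read().split("obs=")[0].split("S=get")[0]); 
S=get_image("scene");T=get_image("top");v=np.load("v.npy")
src=open("fit.py").read(); exec(src[src.index("def arm"):src.index("obs=")])
for p,n in((S,"s5.png"),(T,"t5.png")):
    im=p["pixels"]=p["pixels"].copy()
    for t,c in((0,(0,255,0)),(.06,(255,0,0))):
        P=np.vstack([w(v,arm(l,.041,x,t)) for l,x in((.225,.045),(.225,-.045),(.055,-.045),(.055,.045))])
        for u in proj(p,P): cv2.circle(im,tuple(int(round(a)) for a in u),1,c,-1)
save(S,"s5.png",2.6,(140,60,440,280)); save(T,"t5.png",2.2,(140,120,440,320))
s=get_state(); print(s["position"],s["contact_force"],s["clock"])
for l,z in (("ink_a_mid",.07),("jar_mid",.04),("cup_mid",.06)):
    print(l,[(round(d["p"],2),atz(T,d["xy"],z).round(3).tolist()) for d in masks_of(T,l)[:3]])
```

```text
[ 0.40283228 -0.33341883  0.27260481] [-0.27238767 -1.1046304   0.5957026 ] 12.25
ink_a_mid [(0.9, [0.43, -0.035, 0.07])]
jar_mid [(0.78, [0.398, 0.081, 0.04]), (0.35, [0.425, -0.043, 0.04])]
cup_mid [(0.69, [0.617, 0.129, 0.06])]
```

View pics/s5.png

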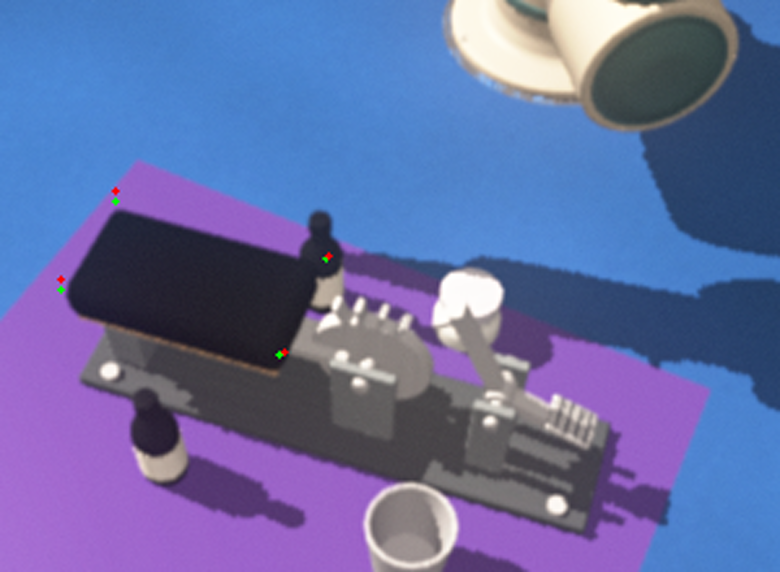

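View pics/t5.png

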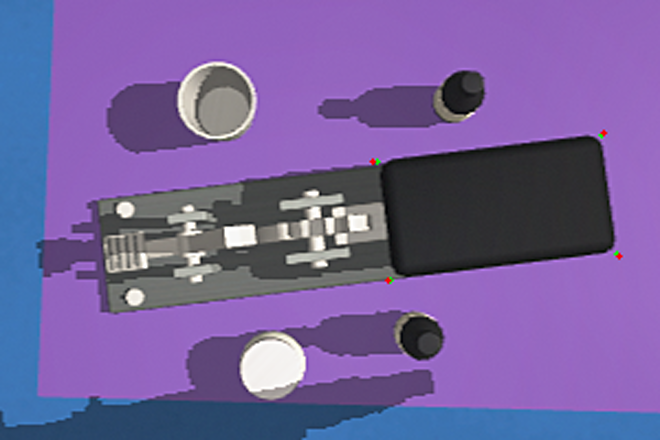

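```bash
python3 -c "
from rig import *
print(sign_off()); s=get_state(); print(s['clock'],s['contact_force'])"
```

```text
the job is handed in; nothing more can be done
None
the job is handed in; nothing more can be done
```

The job is done and handed in at about 12 s of the 48 s limit. The pawl was freed first, then the padded arm was pushed fully down onto its stop.

- **Pawl:** With the fingers shut, I pressed the thumb tab down until it would sink no further, about 18 mm. A picture before touching the arm showed the nose well clear of the wheel and the arm still where it had been. The last pictures show the pawl still free.
- **Padded arm:** I pushed near its free end along the arc with about 5–7 N. At the bottom the force rose to 28 N with the fingertips about 126 mm above the table, the height given for fully down. A further push did not move it.
- **Last checks:** The final pictures show the arm level and the robot well clear. Ink bottle A, the jar and the cup measured within about 5 mm of where they started, which is detection noise. Ink bottle B I judged by eye only; it is standing.
- **Small disagreements:** In the scene view, the far corners of the pad sat a few pixels lower than my model of the arm at angle 0. I put this down to the pad's rounded edges and the calibration error. The tool had also tilted about 0.2 rad by the end, with no effect I could see.

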